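# Register a carrier strip on the indexing slide and hold the index plunger back

### The arm

A 6-joint arm with a two-finger parallel gripper is mounted at the origin on a cart in front of the work surface, level with it; the furniture and walls round the work are solid. World frame = base frame: x ahead of the robot, y to its left, z up, the work surface at z = 0. Lengths are in mm, angles in rad, forces in N, time in s.
With the tool pointing down it reaches from about 350 to 1000 mm from the base axis. Payload 7.1 kg.
Tool frame: the origin (TCP) lies on the centre line of the jaws, within the pads' length; the fingertips stand r.tcp_to_tips ahead of it and the grasp point (between the pads) lies 2 mm behind it (r.tcp_to_tips is the distance from the TCP to the fingertips, in mm); z points along the fingers, y is the line along which they close (so a half turn about z gives the same grasp; the last joint's range is limited). The gripper opens to 85 mm and grips with 20 to 120 N. Pads are 22 mm wide; open, the fingers measure 114 mm over their backs; the gripper's body (76 mm by 85 mm) begins 54 mm behind the grasp point. The pads swing forward as they close: fully open they stand 13 mm farther back than shut.
Start: joints at [-1.235, 0.423, 1.63, -0, 1.089, -0.019], TCP at [217.143, -586.049, 248.319] pointing down, gripper open.
Joint ranges: [-3, 3], [-0.9, 2.11], [0.09, 2.58], [-1.31, 4.45], [0.11, 2.69], [-2.54, 2.54]. Speed limits (rad/s): [2.39, 2.39, 3.01, 3.14, 3.14, 3.14].

### API

Orientations are given as a unit quaternion [x, y, z, w].
In Python, from bench import r, hand, kinematics, optics, finish_job, status gives the robot as it stands. Calls block until the motion is done:
- r.move_ptp(position, orientation): joint-space move of the TCP to a pose.
- r.move_linear(position, vel=150, orientation=None, stop_force=None): straight line of the TCP; orientation=None keeps the orientation; vel is the mean speed in mm/s. With stop_force (N) it stops when the force on the tool has changed by that much, and returns True; else False.
- r.set_joints(angles): joint-space move.
- hand.gripper_to(opening, force=None): finger opening in mm; force is the grip in N (None keeps the last); returns when the fingers have stopped.
- r.hold(seconds).
- kinematics.inverse_kinematics(position, orientation): joint angles nearest the present ones, or None.
- optics.read_camera(name): name is "side" or "top" or "wrist"; returns a dict with "pixels" (480x640x3 uint8, red, green, blue), "mtx" (3x3 intrinsics, pixels), "dist_coeffs" ([k1, k2, p1, p2, k3] as OpenCV has them; the pictures are not rectified), "rvec" (rotation vector, rad) and "tvec" (3), from world to camera coordinates, as OpenCV has them; the wrist camera has in their place "mount" (4x4, takes a point from camera to tool coordinates, whose origin is the TCP and whose axes are the flange's). Camera axes: x right, y down, z forward; pixel columns grow to the right and rows downward; lengths in mm; the calibration is good to about 2 mm. A picture is of the moment at which its call begins: read the wrist's pose just before it. There is no depth.
A pose or a line that the arm cannot do raises r.Unreachable and nothing moves.
- finish_job(): hands the job in; it is judged then, once.
Readings, each from a call of its own:
- status.current_time_s(): time.
- status.current_joint_pos(): joint angles.
- status.current_dq(): joint speeds.
- status.current_joint_efforts(): joint torques, N m.
- status.current_position(): TCP position.
- status.current_orientation(): TCP orientation.
- status.current_contact_force(): force on the tool from outside, world axes, zero at the start.
- status.current_wrist_torque(): the same for the moment, N m.
- status.current_opening(): finger opening in mm.
- status.current_finger_force(): force on a finger pad.
Only numpy, scipy, OpenCV 4.12 (cv2) and the standard library are available. Lean on these libraries where they do the work, as an engineer would, in place of code of your own. Each camera call takes 0.05 s, during which the arm holds its last target. There are 200 camera calls.

### The job

With the slide still locked by its index pin, push the loose carrier strip that lies on the black bed against the steel fence and the end stop, so that it lies flat with its long side flush along the fence and its end fully home on the stop (the stop at the loupe's end). Then take the red plunger knob, pull it fully back against its spring so that the pin stands clear of its seat hole, and finish holding it there, so that a colleague can move the slide on: do not let go. The strip must stay home, the carriage must stay where it stands, and the things round the slide are to be left alone.

Things in the scene. Friction and masses are not known exactly. Their poses are not given: they have to be found in the camera images.
- strip: the acrylic carrier strip lying loose on the black bed of the slide: a straight bar 272 mm long, 9 mm wide, 7 mm high, about 12 to 20 g, square ends. Origin: centre of its underside. Its x axis runs along its length, z up. It starts roughly along the fence, its middle some 11 to 28 mm off it, and its end 16 to 52 mm short of the end stop.
- corner (a point): where the strip belongs: the point on the bed, 48 mm above the table, where the planes of the fence face and the stop face meet. y runs along the slide, away from the end stop and loupe, x from the plunger's side across the bed to the fence, z up. Strip home: long side on the fence, end on the stop, so its origin lies at x = -4.6, y = +136 mm from here.
- fence (a point): middle of the fence's face, at bed height: a steel bar 8 mm thick, 6 mm high, 230 mm long (from 10 to 240 mm from the stop) at the far edge of the bed. Same axes as corner (y along the face, x into it). In front of it (-x) the bed is flat for 82 mm; the last 12 mm are the steel index rail, level with the bed. The bed ends 210 mm from here in +y, away from the stop.
- stop (a point): middle of the end stop's face, at bed height: a steel block 6 mm high, 36 mm wide, across the bed at the loupe's end. Same axes as corner: its face is square to y, and the strip comes to it along -y.
- index_base: the indexing slide, fixed to the table: grey base 120 x 430 mm, top 18 mm up, with a carriage (black bed) on two rails. Origin on the table under the carriage; x from plunger to fence, y away from the loupe, z up. Loupe: 125 mm tall, x -4 to 63, y -235 to -194 mm. Plunger block at the front: x -81 to -59, y -21 to 21 mm, 57 mm high. The base ends at x = -86 there: below the knob is only table.
- knob_waist (a point): the middle of the waist of the red pull knob of the index plunger, on its axis, 37 mm above the table; moves with the plunger. Axes as index_base: the plunger is pulled back along -x. The waist is round, 20 mm in diameter and 30 mm long, between a 24 mm collar and, from 15.5 mm in front (-x), a 31 mm flange. The nut on the block ends 20 mm behind (+x) when the pin is seated.
- plunger (a joint): travel of the plunger in m: 0 with its 10 mm pin seated 12 mm deep in its hole in the index rail, 0.016 pulled fully back against its stop (pin tip 4 mm clear of the rail). A spring pushes it in, about 5 N at 0 and 10 N fully back; it springs home when let go.
- carriage (a joint): travel of the carriage along the slide in m, + towards the loupe; 0 where it stands locked by the pin (0.3 mm play). With the pin out the carriage runs freely (about 1 N). The strip lies on the carriage.
- petri_dish: clear round petri dish with lid, 93 mm across, 14 mm high, with small chips in it; stands in front of the slide, at the right. Leave it where it is.
- tally_counter: chrome tally counter, 42 x 67 x 28 mm; in front of the slide, at the right. Leave it where it is.
- dropper_bottle: amber dropper bottle, 31 mm across, 100 mm tall; behind the slide. Leave it where it is.
- glue_stick: green glue stick standing upright, 30 mm across, 88 mm tall; behind the slide. Leave it where it is.
- label_tape: small flat roll of white label tape, 56 mm across, 12 mm high; at the back, behind the slide. Leave it where it is.
- sample_case: black sample case, lying open at the left of the slide, 265 x 331 mm, with its lid folded back; fixed, no part in the job.

How it is judged:
By the outcome, as a careful person would: the job done as asked, in the order asked, and still so for the second after the job is handed in, while the arm keeps its last pose, push and grip.
It also fails if it takes over 51 s, if anything falls off the work surface, if the arm or the gripper's body presses on something with over 40 N, if the wrist force passes 120 N, or if a joint passes its speed limit or range.

## Working session

There is one attempt and no reset: what is moved stays moved. The work goes in short steps, each a Python script; the robot and the scene stay as the last script left them, time stands still between calls to the robot, and variables do not carry over. Pictures are saved under pics/ and viewed, at most 12 in all, crops included, and the job is handed in when it is done.

```bash
ls; mkdir -p pics; python3 - <<'E'
from bench import r, hand, kinematics, optics, finish_job, status
import cv2,numpy as np
for n in ["top","side"]:
    c=optics.read_camera(n); cv2.imwrite(f"pics/{n}0.png",c["pixels"][:,:,::-1])
    R=cv2.Rodrigues(np.array(c["rvec"]))[0]; print(n,np.array(c["mtx"]).round(1).tolist(),c["dist_coeffs"],(-R.T@np.array(c["tvec"]).ravel()).round(0),R.round(2).tolist())
print(r.tcp_to_tips,status.current_time_s(),status.current_orientation())
print(np.array(optics.read_camera("wrist")["mount"]).round(3).tolist())
E
```

```text
pics
top [[588.5, 0.0, 324.7], [0.0, 588.5, 242.3], [0.0, 0.0, 1.0]] [-0.15417388  0.          0.          0.          0.        ] [ 485.  -11. 1385.] [[0.02, -1.0, 0.01], [-1.0, -0.02, -0.06], [0.06, -0.01, -1.0]]
side [[592.0, 0.0, 311.9], [0.0, 592.0, 244.2], [0.0, 0.0, 1.0]] [0.02509512 0.         0.         0.         0.        ] [  69. 1215.  541.] [[-0.93, -0.35, -0.02], [-0.1, 0.31, -0.94], [0.34, -0.88, -0.33]]
17.0 0.1 [ 9.84309107e-01  1.76451370e-01 -9.68844565e-05 -6.97773974e-04]
[[0.0, -0.946, -0.323, 83.265], [1.0, 0.001, -0.0, -0.755], [0.001, -0.323, 0.946, -125.765], [0.0, 0.0, 0.0, 1.0]]
```

View pics/top0.png

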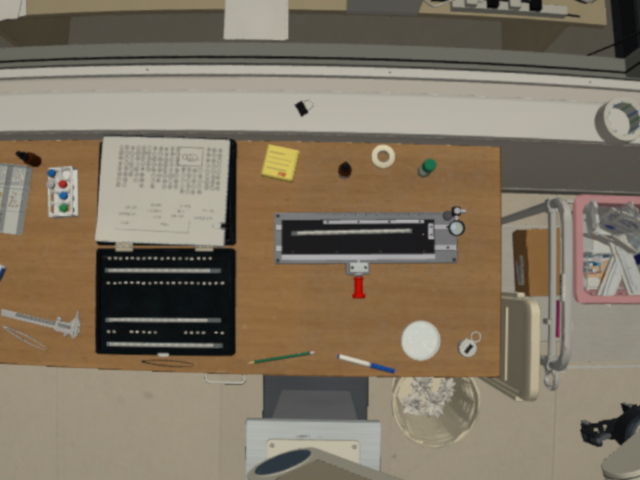

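View pics/side0.png

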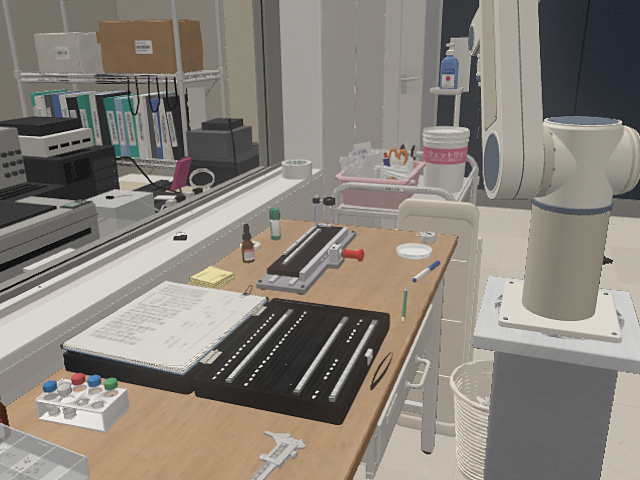

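The top view shows the slide at px x 275–457, y 213–263, with the loupe at right (457,228). The strip runs from (293,234) to (411,230), the stop is near (431,230) and the knob near (358,287). The side view confirms this layout, and the knob points at the robot.

```bash
cat > h.py <<'E'
from bench import r, hand, kinematics, optics, finish_job, status
import cv2,numpy as np
from scipy.spatial.transform import Rotation as Ro
def cam(n):
    p=np.array(status.current_position());q=status.current_orientation()
    c=optics.read_camera(n)
    if n=="wrist":
        T=np.eye(4);T[:3,:3]=Ro.from_quat(q).as_matrix();T[:3,3]=p
        W=T@np.array(c["mount"]);c["C"]=W[:3,3];c["R"]=W[:3,:3]
    else:
        R=Ro.from_rotvec(np.ravel(c["rvec"])).as_matrix();c["R"]=R.T;c["C"]=-R.T@np.ravel(c["tvec"])
    return c
def ray(c,px,z):
    u=cv2.undistortPoints(np.array([px],float).reshape(-1,1,2),np.array(c["mtx"]),np.array(c["dist_coeffs"])).reshape(-1,2)
    d=np.c_[u,np.ones(len(u))]@c["R"].T; z=np.broadcast_to(z,len(d))
    return c["C"]+d*((z-c["C"][2])/d[:,2])[:,None]
def proj(c,P):
    X=(np.atleast_2d(P)-c["C"])@c["R"]
    return cv2.projectPoints(X,np.zeros(3),np.zeros(3),np.array(c["mtx"]),np.array(c["dist_coeffs"]))[0].reshape(-1,2)
def save(c,n): cv2.imwrite(n,c["pixels"][:,:,::-1])
# tool down; yaw = world angle of tool x axis (tool y then is x turned -90deg)
def down(yaw): return Ro.from_matrix([[np.cos(yaw),np.sin(yaw),0],[np.sin(yaw),-np.cos(yaw),0],[0,0,-1]]).as_quat()
E
python3 - <<'E'
from h import *
c=cam("top")
for n,p,z in [("strip L",(293,234),55),("strip R",(411,230),55),("stop",(431,230),54),("knob flange",(358,294),50),("knob",(358,285),47),("base BL",(276,263),18),("base BR",(457,262),18),("base TL",(277,213),18),("base TR",(456,212),18)]: print(n,ray(c,p,z)[0].round(0))
p=np.array(status.current_position());w=optics.read_camera("wrist");print(np.array(w["mtx"]).tolist(),w["dist_coeffs"])
for yaw in (0,np.pi): 
  print(yaw,[kinematics.inverse_kinematics(q,down(yaw)) for q in ([500,-80,300],[560,-80,250],[430,-80,40])])
E
```

```text
strip L [587.  54.  55.]
strip R [ 601. -214.   55.]
stop [ 602. -261.   54.]
knob flange [454. -96.  50.]
knob [474. -96.  47.]
base BL [521.  93.  18.]
base BR [ 531. -330.   18.]
base TL [638.  94.  18.]
base TR [ 649. -327.   18.]
[[386.6625171281589, 0.0, 320.6204303513739], [0.0, 386.6625171281589, 250.61512355177396], [0.0, 0.0, 1.0]] [-0.04306147  0.          0.          0.          0.        ]
0 [array([-1.82158513e-01,  1.85887023e-01,  1.83764167e+00, -4.44089210e-16,
        1.11806396e+00,  1.38863781e+00]), array([-1.62935033e-01,  3.34644749e-01,  1.76157814e+00, -4.44089210e-16,
        1.04536976e+00,  1.40786129e+00]), array([-2.11154367e-01,  5.46940329e-01,  2.13777453e+00, -4.44089210e-16,
        4.56877793e-01,  1.35964196e+00])]
3.141592653589793 [array([-1.82158513e-01,  1.85887023e-01,  1.83764167e+00, -4.44089210e-16,
        1.11806396e+00, -1.75295484e+00]), array([-1.62935033e-01,  3.34644749e-01,  1.76157814e+00, -4.44089210e-16,
        1.04536976e+00, -1.73373136e+00]), array([-2.11154367e-01,  5.46940329e-01,  2.13777453e+00, -4.44089210e-16,
        4.56877793e-01, -1.78195069e+00])]
```

```bash
python3 - <<'E'
from h import *
hand.gripper_to(0)
r.move_ptp([541,-100,220],down(np.pi+.025))
c=cam("wrist");save(c,"pics/w1.png");np.save("w1.npy",c,allow_pickle=True)
print(r.tcp_to_tips,status.current_opening(),status.current_time_s(),status.current_contact_force())
E
```

```text
17.0 -0.1865081338659539 3.1667 [-0.24800011 -0.79914001  0.74275429]
```

View pics/w1.png

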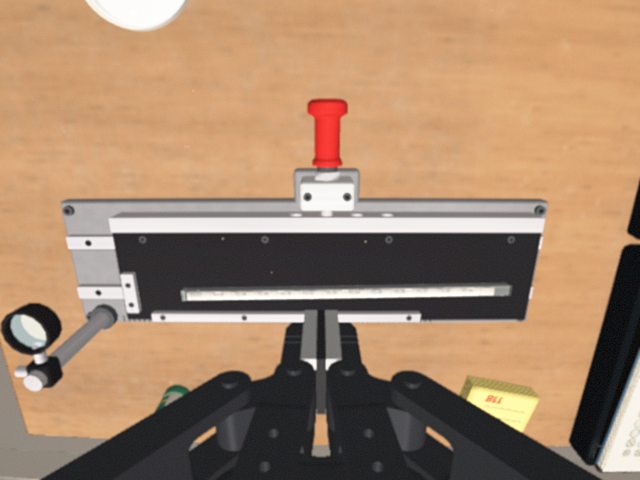

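The wrist view shows the strip from (182,296) to (511,291). The fence's near top edge runs (152,315)–(420,314). The stop's face is at about x=137 (y 275–310), and the knob waist lies around (327,140) between the flange at (327,107) and the collar at (327,163).

```bash
python3 - <<'E'
from h import *
c=np.load("w1.npy",allow_pickle=True).item()
im=c["pixels"].astype(int)
g=im.sum(2)//3
for x in (200,300,400): print("col",x,g[280:324,x].tolist())
print("row 292 L",g[292,108:150].tolist()); print("row 297",g[297,175:195].tolist(), "row 290 R",g[290,500:520].tolist())
red=(im[:,:,0]>150)&(im[:,:,1]<60)&(im[:,:,2]<70)
for y in range(96,172,4): 
    w=np.where(red[y])[0]; print(y,(w.min(),w.max()) if len(w) else None,end=' ')
for n,p,z in [("stripL",(182,296),55),("stripR",(511,291),55),("fenceL",(152,314.5),54),("fenceR",(420,314),54),("stop lo",(139,310),54),("stop hi",(134,275),54),("flange top",(327,103),37+15),("waist",(327,140),47),("collar end",(327,165),49)]: print(n,ray(c,p,z)[0].round(1))
E
```

```text
col 200 [45, 50, 46, 46, 50, 46, 48, 64, 78, 86, 111, 151, 184, 197, 207, 222, 238, 248, 252, 245, 172, 82, 44, 45, 44, 50, 45, 51, 45, 51, 74, 102, 126, 160, 214, 235, 240, 243, 245, 246, 244, 230, 195, 175]
col 300 [45, 47, 50, 46, 50, 56, 75, 81, 89, 113, 160, 207, 226, 234, 243, 248, 252, 254, 233, 138, 62, 43, 44, 50, 48, 47, 46, 47, 47, 47, 66, 102, 125, 152, 205, 238, 244, 243, 242, 244, 247, 239, 156, 61]
col 400 [47, 45, 44, 52, 65, 79, 86, 116, 168, 198, 210, 223, 228, 241, 252, 254, 243, 158, 75, 43, 43, 45, 45, 44, 46, 44, 46, 45, 46, 45, 67, 101, 121, 147, 199, 232, 237, 236, 236, 238, 236, 227, 192, 167]
row 292 L [236, 236, 237, 236, 237, 236, 237, 237, 236, 238, 237, 237, 238, 232, 218, 218, 234, 240, 241, 241, 242, 241, 241, 241, 242, 242, 237, 208, 156, 126, 108, 73, 47, 45, 50, 51, 45, 48, 46, 49, 49, 48]
row 297 [46, 47, 51, 45, 51, 56, 104, 146, 170, 177, 154, 163, 220, 244, 247, 245, 245, 245, 245, 245] row 290 R [147, 146, 146, 147, 150, 147, 149, 153, 147, 115, 90, 74, 56, 46, 43, 42, 43, 44, 46, 43]
96 None 100 (np.int64(316), np.int64(341)) 104 (np.int64(309), np.int64(346)) 108 (np.int64(308), np.int64(346)) 112 (np.int64(309), np.int64(345)) 116 (np.int64(315), np.int64(339)) 120 (np.int64(316), np.int64(338)) 124 (np.int64(316), np.int64(338)) 128 (np.int64(316), np.int64(338)) 132 (np.int64(316), np.int64(338)) 136 (np.int64(316), np.int64(338)) 140 (np.int64(316), np.int64(338)) 144 (np.int64(316), np.int64(338)) 148 (np.int64(316), np.int64(338)) 152 (np.int64(316), np.int64(338)) 156 (np.int64(316), np.int64(338)) 160 (np.int64(314), np.int64(340)) 164 (np.int64(314), np.int64(340)) 168 None stripL [ 599.5 -213.9   55. ]
stripR [588.5  60.3  55. ]
fenceL [ 618.2 -241.9   54. ]
fenceR [611.9 -13.6  54. ]
stop lo [ 614.2 -252.7   54. ]
stop hi [ 582.  -252.5   54. ]
flange top [446.2 -97.5  52. ]
waist [472.1 -96.6  47. ]
collar end [490.3 -96.1  49. ]
```

```bash
cat >> h.py <<'E'
A=0.0265; EX=np.array([np.cos(A),np.sin(A),0]);EY=np.array([-np.sin(A),np.cos(A),0]); CO=np.array([618.2,-253.,0])
def L(x,y,z): return CO+x*EX+y*EY+[0,0,z]
def loc(p): d=np.array(p)-CO; return np.array([d@EX,d@EY,d[2]]).round(1)
Q=down(np.pi+A)
E
python3 - <<'E'
from h import *
r.move_ptp(L(-46,175,100),Q)
print(r.move_linear(L(-46,175,67.5),80,stop_force=8),loc(status.current_position()))
print(r.move_linear(L(-28,175,67.5),60))
print("x push",r.move_linear(L(-12,175,67.5),25,stop_force=5),loc(status.current_position()),np.round(status.current_contact_force(),1))
r.move_linear(L(-40,175,67.5),80)
r.move_linear(L(-40,175,100),100)
c=cam("wrist");save(c,"pics/w2.png")
r.move_linear(L(-5,337,100),200)
print(r.move_linear(L(-5,337,67.5),80,stop_force=8),loc(status.current_position()))
print("y push",r.move_linear(L(-5,279,67.5),30,stop_force=5),loc(status.current_position()),np.round(status.current_contact_force(),1))
print(status.current_time_s())
E
```

```text
False [-46.2 175.   67.2]
False
x push True [-20.6 175.2  66.9] [-0.7 -0.4  0.4]
True [ -6.3 336.3  65. ]
y push True [ -6.4 325.8  65.1] [-0.8 -0.5  4.5]
8.2417
```

```bash
python3 - <<'E'
from h import *
r.hold(0.3)
print(loc(status.current_position()),np.round(status.current_contact_force(),1))
r.move_linear(L(-5,337,72),60); r.hold(.3)
print(loc(status.current_position()),np.round(status.current_contact_force(),1))
r.move_linear(L(-5,345,100),60)
r.move_linear(L(-30,337,200),200)
r.hold(.2);print(loc(status.current_position()),np.round(status.current_contact_force(),1))
c=cam("wrist");save(c,"pics/w3.png");np.save("w3.npy",c,allow_pickle=True);print(status.current_time_s())
E
```

```text
[ -6.4 326.5  65.1] [ 0.6 -2.7  4.5]
[ -5.2 336.9  71.8] [-0.1  0.7 -0.2]
[-30.6 337.  198.4] [ 0.8  0.5 -0.5]
10.75
```

View pics/w3.png

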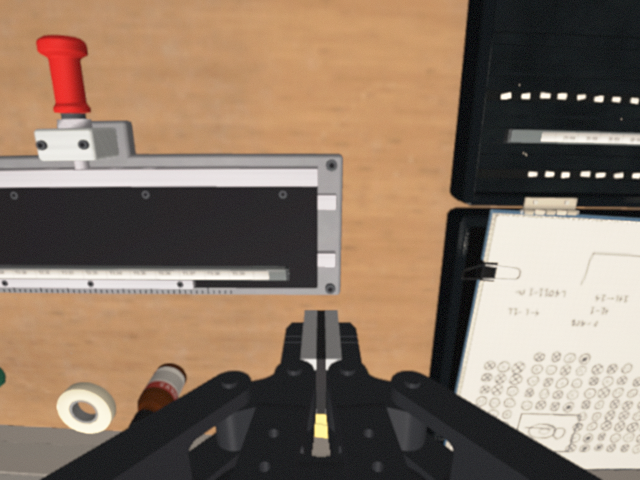

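The strip now lies along the fence. Its free end is at (288,274), and the bed edge is at x≈317. The earlier descent overshot by about 2 mm and touched the bed, so I'll go down more slowly and slightly higher this time.

```bash
python3 - <<'E'
from h import *
c=np.load("w3.npy",allow_pickle=True).item()
print("strip end",loc(ray(c,(288,274),55)[0]),"bed end",loc(ray(c,(317,240),48)[0]))
r.move_linear(L(-5,338,85),150)
print(r.move_linear(L(-5,338,68.5),30,stop_force=8)); r.hold(.2); print(loc(status.current_position()),np.round(status.current_contact_force(),1))
print("y push",r.move_linear(L(-5,279,68.5),30,stop_force=5),loc(status.current_position()),np.round(status.current_contact_force(),1))
print(status.current_time_s())
E
```

```text
strip end [ -5.3 313.4  55. ] bed end [-29.8 335.2  48. ]
False
[ -4.9 338.   68.6] [-1.3  1.4 -0.5]
y push False [ -5.  279.1  68.5] [ 0.7 -0.  -0.9]
14.7
```

```bash
python3 - <<'E'
from h import *
c=cam("wrist");save(c,"pics/w4.png")
E
```

```text
(no output)
```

View pics/w4.png

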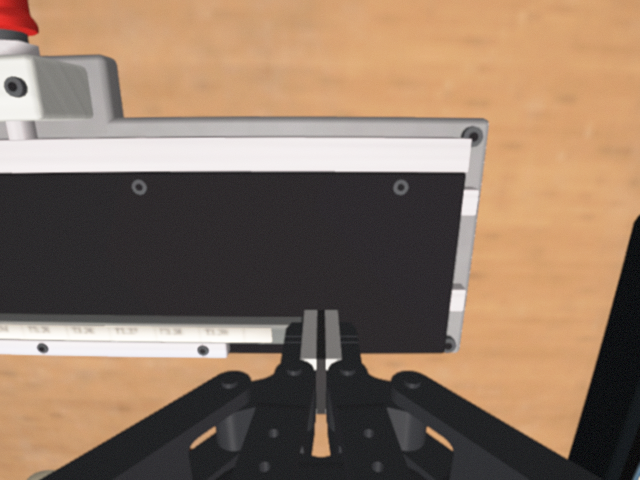

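The strip's end rests against the fingertip at about (300,330), still along the fence. The fingertips are thinner than I assumed, so I'll keep pushing until I feel the stop.

```bash
python3 - <<'E'
from h import *
print("y push",r.move_linear(L(-5,268,68.5),15,stop_force=5),loc(status.current_position()),np.round(status.current_contact_force(),1))
r.hold(.2);print(loc(status.current_position()),np.round(status.current_contact_force(),1))
r.move_linear(L(-5,300,68.5),100)
r.move_linear(L(-5,300,90),100)
r.move_linear(L(-46,150,90),200)
r.move_linear(L(-46,150,68.5),35,stop_force=8)
r.move_linear(L(-28,150,68.5),60)
print("x push",r.move_linear(L(-12,150,68.5),25,stop_force=5),loc(status.current_position()),np.round(status.current_contact_force(),1))
r.move_linear(L(-40,150,68.5),100)
r.move_linear(L(-67,153,220),250)
r.hold(.2)
c=cam("wrist");save(c,"pics/w5.png");np.save("w5.npy",c,allow_pickle=True);print(status.current_time_s())
E
```

```text
y push True [ -5.1 276.9  68.4] [0.6 3.9 2.1]
[ -5.2 276.8  68.1] [0.2 2.7 1.7]
x push True [-20.5 150.2  67.9] [-0.1  1.   0.2]
20.0083
```

View pics/w5.png

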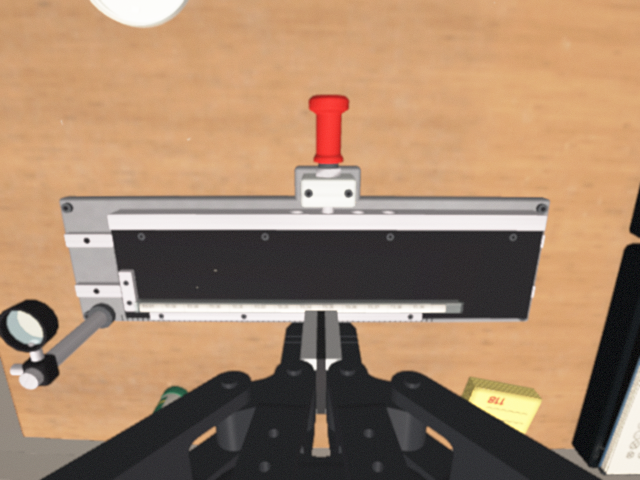

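The strip lies along the fence, with its left end at about (137,307) near the stop and its right end at (463,307). I'll check the stop end on an enlarged crop.

```bash
python3 - <<'E'
from h import *
c=np.load("w5.npy",allow_pickle=True).item()
g=c["pixels"]
a=cv2.resize(g[265:325,105:185],None,fx=9,fy=9,interpolation=cv2.INTER_CUBIC)
save({"pixels":a},"pics/c5.png")
G=g.astype(int).sum(2)//3
for x in (170,280,400,440): print(x,G[296:324,x].tolist())
print(G[306,120:150].tolist(),G[306,450:475].tolist())
print(loc(ray(c,(463,307),55)[0]),loc(ray(c,(137,307),55)[0]))
E
```

```text
170 [48, 49, 58, 70, 80, 91, 116, 154, 189, 214, 224, 233, 246, 252, 251, 243, 228, 233, 240, 241, 245, 246, 245, 233, 201, 177, 170, 170]
280 [49, 47, 50, 67, 77, 83, 94, 121, 157, 188, 206, 220, 234, 249, 253, 249, 232, 232, 240, 242, 243, 244, 245, 241, 221, 184, 170, 170]
400 [49, 44, 46, 56, 76, 86, 101, 137, 175, 197, 200, 206, 229, 249, 253, 252, 235, 225, 233, 236, 236, 237, 238, 231, 209, 170, 160, 162]
440 [46, 43, 45, 60, 76, 86, 98, 124, 165, 214, 231, 235, 242, 247, 251, 246, 185, 93, 45, 43, 40, 60, 108, 158, 182, 185, 175, 166]
[184, 182, 176, 176, 212, 238, 243, 240, 237, 234, 233, 239, 241, 238, 230, 224, 210, 182, 164, 186, 221, 226, 218, 204, 207, 209, 207, 207, 214, 208] [151, 151, 149, 149, 150, 150, 151, 150, 150, 152, 138, 111, 88, 64, 48, 42, 48, 42, 47, 41, 43, 42, 42, 44, 44]
[ -5.4 273.5  55. ] [-5.6  0.8 55. ]
```

View pics/c5.png

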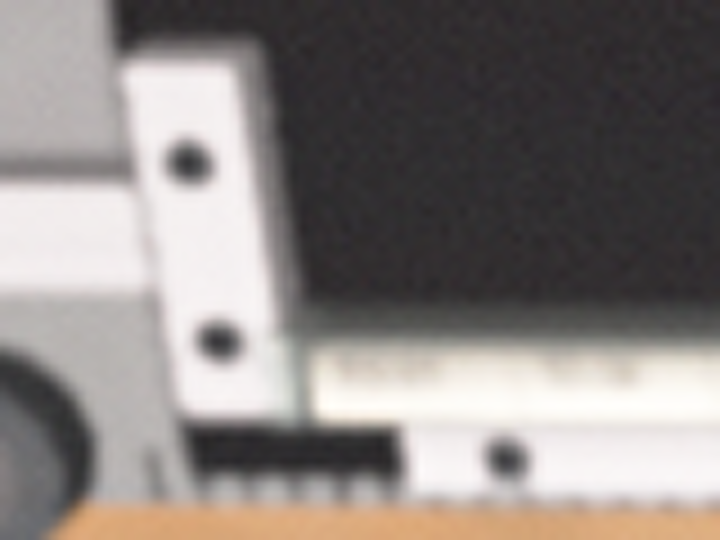

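The crop shows the strip's end tight on the stop and no gap along the fence, so it is home. Next is the knob.

```bash
python3 - <<'E'
from h import *
c=np.load("w5.npy",allow_pickle=True).item()
im=c["pixels"].astype(int); red=(im[:,:,0]>150)&(im[:,:,1]<60)&(im[:,:,2]<70)
ws=[(y,*np.where(red[y])[0][[0,-1]]) for y in range(92,168) if red[y].any()]
wd=np.array([(y,b-a+1,(a+b)/2) for y,a,b in ws]); 
w=wd[(wd[:,0]>118)&(wd[:,0]<150)]; m=np.median(w[:,1]); u=np.median(w[:,2])
n=wd[(wd[:,1]<=m+2)&(wd[:,0]>105)]
n=n[n[:,0]<162]
print(m,u,n[0,0],n[-1,0],wd[-12:].tolist())
a=ray(c,(u,n[0,0]-.5),50)[0];b=ray(c,(u,n[-1,0]+.5),48)[0]
k=(a+b)/2; print("waist ends",a.round(1),b.round(1),"centre y at 37",ray(c,(u,(n[0,0]+n[-1,0])/2),37)[0].round(1)); 
k=np.array([k[0],ray(c,(u,(n[0,0]+n[-1,0])/2),37)[0][1],0]);np.save("k.npy",k);print(k,loc(k))
hand.gripper_to(50)
r.move_ptp(k+[0,0,110],Q); r.hold(.2)
c=cam("wrist");save(c,"pics/w6.png");np.save("w6.npy",c,allow_pickle=True);print(loc(status.current_position()),proj(c,[k+[0,0,47],k-15*EX+[0,0,47],k+15*EX+[0,0,47]]).round(0).tolist(),status.current_time_s())
E
```

```text
23.0 328.0 113.0 161.0 [[151.0, 23.0, 328.0], [152.0, 23.0, 328.0], [153.0, 23.0, 328.0], [154.0, 24.0, 327.5], [155.0, 24.0, 328.5], [156.0, 25.0, 328.0], [157.0, 27.0, 328.0], [158.0, 27.0, 328.0], [159.0, 27.0, 328.0], [160.0, 27.0, 328.0], [161.0, 23.0, 328.0], [162.0, 18.0, 327.5]]
waist ends [455.6 -97.5  50. ] [490.6 -96.3  48. ] centre y at 37 [473.1 -96.6  37. ]
[473.07068869 -96.62049719   0.        ] [-140.9  160.2    0. ]
[-139.   159.8  111.3] [[320.0, 279.0], [320.0, 253.0], [320.0, 304.0]] 21.3833
```

View pics/w6.png

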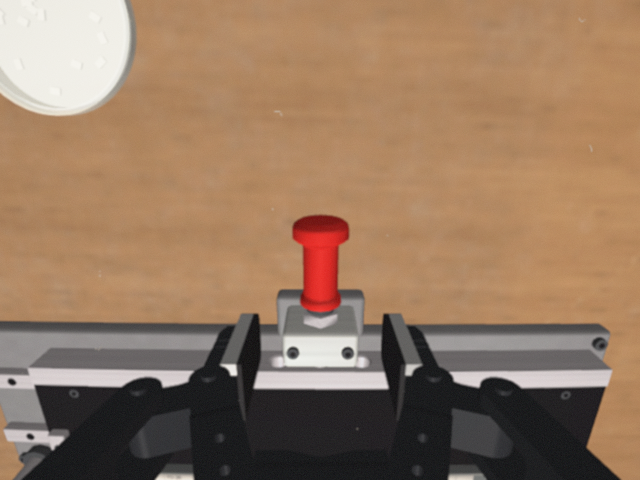

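The knob is straight ahead, with its flange at rows 215–246, the waist at about 246–291 and the collar at about 291–310, centred on column 320. I'll recompute the waist centre from this view, because my earlier collar row was off.

```bash
python3 - <<'E'
from h import *
c=np.load("w6.npy",allow_pickle=True).item()
im=c["pixels"].astype(int); red=(im[:,:,0]>110)&(im[:,:,1]<70)&(im[:,:,2]<80)
print([(y,int(np.where(red[y])[0][0]),int(np.where(red[y])[0][-1])) for y in range(212,314,3) if red[y].any()])
print(im[226:312,320,0].tolist())
print("cam",c["C"].round(0))
for p,z in [((320,245),52.5),((320,231),52.5),((320,291),49)]: print(p,ray(c,p,z)[0].round(1))
c5=np.load("w5.npy",allow_pickle=True).item();print("cam5",c5["C"].round(0))
for p,z in [((328,112.5),52.5),((328,155),49),((328,113),47)]: print(p,ray(c5,p,z)[0].round(1))
print(status.current_position(),c["pixels"].shape)
E
```

```text
[(215, 318, 323), (218, 301, 339), (221, 296, 344), (224, 298, 347), (227, 293, 347), (230, 293, 348), (233, 293, 348), (236, 293, 348), (239, 294, 347), (242, 298, 342), (245, 303, 337), (248, 304, 337), (251, 303, 337), (254, 304, 337), (257, 304, 337), (260, 304, 337), (263, 304, 337), (266, 304, 337), (269, 304, 337), (272, 304, 337), (275, 304, 336), (278, 304, 336), (281, 304, 336), (284, 304, 336), (287, 304, 336), (290, 303, 337), (293, 303, 338), (296, 303, 340), (299, 300, 340), (302, 301, 339), (305, 302, 338), (308, 306, 334), (311, 311, 329)]
[135, 138, 140, 142, 143, 159, 186, 207, 223, 230, 231, 233, 234, 233, 233, 235, 235, 234, 235, 234, 230, 224, 227, 233, 236, 235, 237, 235, 235, 235, 235, 234, 236, 235, 235, 235, 236, 234, 235, 234, 235, 234, 234, 234, 235, 235, 235, 235, 235, 234, 233, 234, 234, 234, 234, 234, 234, 232, 234, 233, 234, 234, 234, 233, 233, 233, 232, 233, 232, 233, 232, 233, 232, 228, 221, 204, 185, 176, 187, 204, 221, 227, 234, 238, 240, 213]
cam [391. -99. 237.]
(320, 245) [452.1 -97.2  52.5]
(320, 231) [444.8 -97.4  52.5]
(320, 291) [479.1 -96.5  49. ]
cam5 [ 465. -103.  345.]
(328, 112.5) [455.6 -97.5  52.5]
(328, 155) [485.7 -96.5  49. ]
(328, 113) [455.8 -97.4  47. ]
[475.0143905  -96.94702772 111.27786439] (480, 640, 3)
```

```bash
python3 - <<'E'
from h import *
k=np.array([469.5,-96.9,0])
r.move_linear(k+[0,0,75],80)
print(r.move_linear(k+[0,0,36],40,stop_force=10)); r.hold(.3); p=np.array(status.current_position());print(p.round(1),np.round(status.current_contact_force(),1))
hand.gripper_to(0,40); r.hold(.2)
print(round(status.current_opening(),1),np.round(status.current_contact_force(),1),status.current_finger_force(),np.array(status.current_position()).round(1))
c=cam("wrist");save(c,"pics/w7.png");print(status.current_time_s())
E
```

```text
False
[469.6 -96.9  36.2] [-0.1 -0.1 -0.3]
18.8 [-2.1 -5.4  2.3] 38.93686652183533 [469.5 -97.4  36.2]
24.025
```

View pics/w7.png

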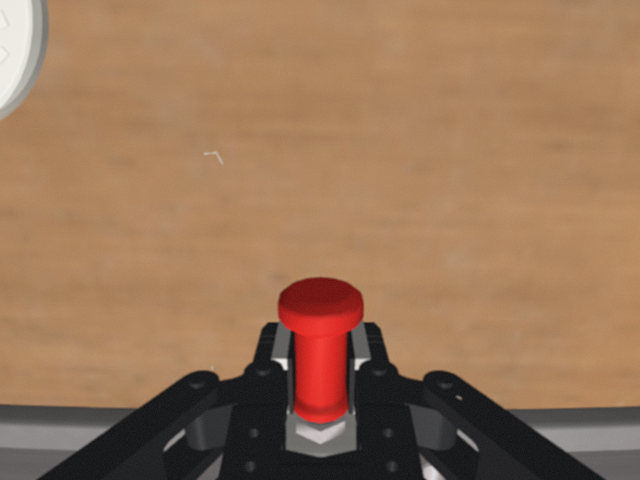

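The pads hold the waist on both sides, between the flange (rows 278–335) and the collar (row 410), with an opening of 18.8 mm. I'll grip harder and pull back along -x.

```bash
python3 - <<'E'
from h import *
hand.gripper_to(0,80)
p=np.array([469.5,-97.3,36.2])
def rep(t): q=np.array(status.current_position());print(t,((q-p)@EX).round(2),((q-p)@EY).round(2),np.round(status.current_contact_force(),1),round(status.current_opening(),1),round(status.current_time_s(),1))
rep("grip")
r.move_linear(p-6*EX,20); r.hold(.2); rep(6)
r.move_linear(p-13*EX,20); r.hold(.2); rep(13)
s=r.move_linear(p-23*EX,10,stop_force=14); rep(s); r.hold(.5); rep("held")
c=cam("wrist");save(c,"pics/w8.png")
E
```

```text
grip 0.03 -0.08 [-1.5 -5.3  4.6] 17.6 24.2
6 -3.94 -0.24 [ 5.5  0.2 -3.4] 17.5 24.9
13 -10.35 -0.2 [ 7.6  1.1 -5.1] 17.3 25.6
True -14.39 -0.38 [ 9.   5.8 -8.5] 17.7 26.4
held -13.64 -0.35 [ 8.7  4.7 -7.4] 17.7 26.9
```

View pics/w8.png

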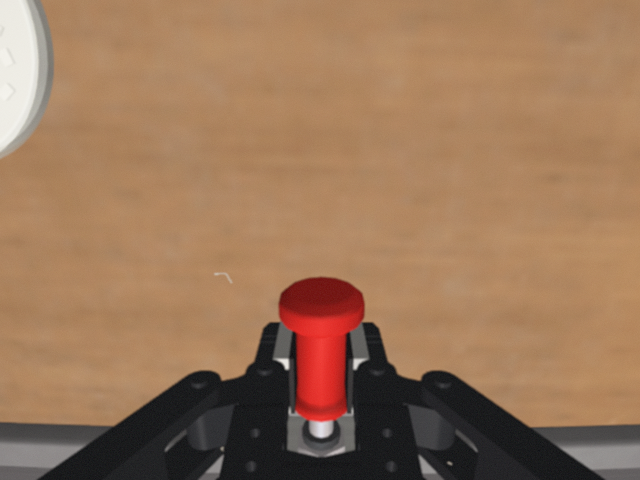

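The knob has come back with the pads (plunger rod visible at (321,428)), but force and travel (13.6 mm at 9 N) say it is still short of its stop. I'll keep pulling in small steps.

```bash
python3 - <<'E'
from h import *
p=np.array([469.5,-97.3,36.2])
def rep(t): q=np.array(status.current_position());print(t,((q-p)@EX).round(2),((q-p)@EY).round(2),q[2].round(1),np.round(status.current_contact_force(),1),round(status.current_opening(),1),round(status.current_time_s(),1))
for d in (17,19,21,23,25):
    r.move_linear(p-d*EX,20); r.hold(.25); rep(d)
    if status.current_contact_force()[0]>22: break
E
```

```text
17 -14.06 -0.25 36.5 [ 9.7  1.6 -5.8] 18.1 27.4
19 -15.89 -0.25 36.5 [10.1  2.8 -6.4] 17.8 27.9
21 -16.09 -0.33 36.6 [ 14.9   5.7 -13.4] 17.6 28.4
23 -16.11 -0.44 36.7 [ 20.8   8.6 -18.1] 17.5 28.9
25 -16.16 -0.56 36.8 [ 27.9  11.9 -24.1] 17.5 29.4
```

The travel stops at 16.1 mm with the force rising sharply, so the plunger is on its stop. I'll ease off a little and check the whole scene.

```bash
python3 - <<'E'
from h import *
p=np.array([469.5,-97.3,36.2])
r.move_linear(p-22.5*EX,10); r.hold(.5)
q=np.array(status.current_position());print(((q-p)@EX).round(2),np.round(status.current_contact_force(),1),status.current_opening(),status.current_time_s())
c=cam("top");save(c,"pics/t9full.png")
save({"pixels":cv2.resize(c["pixels"][195:315,260:480],None,fx=3.5,fy=3.5,interpolation=cv2.INTER_CUBIC)},"pics/t9.png")
E
```

```text
-16.11 [ 19.8   7.3 -16.6] 17.64437342584025 30.3167
```

View pics/t9.png

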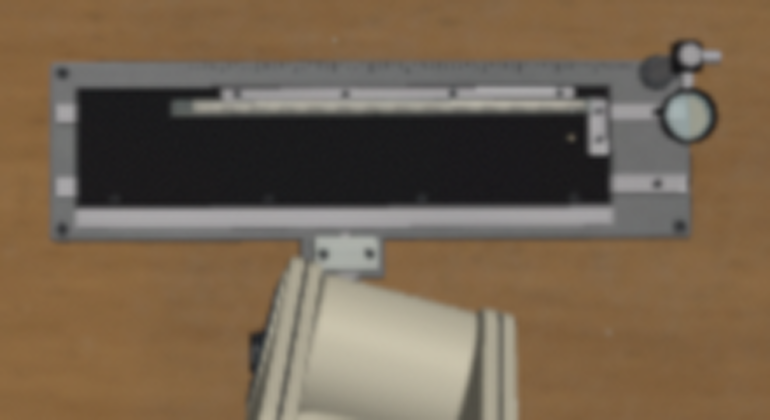

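The strip is home, with its end at crop (588,105) on the stop and its side along the fence. The carriage hasn't moved, and the arm still holds the plunger back, so I'm handing in.

```bash
python3 -c "
from bench import finish_job
print(finish_job())"
```

```text
the job is handed in; nothing more can be done
None
```

I pushed the strip home against the fence and the end stop, then pulled the plunger back 16.1 mm onto its stop; the gripper is still holding it there, and I handed the job in at about 30 s of the 51 s allowed.

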